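Tip the wiper refills out of the tilt-out bin

ROBOT

A 7-joint arm with a two-finger parallel gripper is mounted at the origin on the work surface. World frame = base frame: x ahead of the robot, y to its left, z up, the work surface at z = 0. Lengths are in m, angles in rad, forces in N, time in s.
With the tool pointing down it reaches from about 0.4 to 0.85 m from the base axis. Payload 4.5 kg.
Tool frame: the origin (TCP) lies at the centre of the arm's flange, where the gripper is bolted on; the fingertips stand 173 mm ahead of it and the grasp point (between the pads) lies 155 mm ahead of it (tip_extent is the z of the fingertips in the tool frame, in m); z points along the fingers, y is the direction in which the jaws open and shut (so a half turn about z gives the same grasp; the last joint's range is limited). The gripper opens to 85 mm and grips with 20 to 120 N. Pads are 22 mm wide; open, the fingers measure 114 mm over their backs; the gripper's body (76 mm by 85 mm) begins 54 mm behind the grasp point. The pads swing forward as they close: fully open they stand 13 mm farther back than shut.
Start: joints at [1.331, 0.689, -0.195, 1.565, 0.157, 0.902, -0.215], TCP at [0.169, -0.602, 0.405] pointing down, gripper open.
Joint ranges: [-3.01, 3.01], [-0.46, 2.08], [-1.47, 1.51], [0.13, 2.56], [-1, 4.14], [0.04, 2.09], [-2.66, 2.66]. Speed limits (rad/s): [2.57, 2.57, 3.14, 3.14, 3.14, 3.14, 3.14].

INTERFACE

Orientations are given as a rotation vector (axis times angle).
In Python, from bench import * gives the robot as it stands.
- The arm moves only by the tool carry_out, never from a script. Its argument "rows" is a list of rows, each an object of numbers: "x", "y", "z": the shift along the world's x, y, z in units of 40 mm (1.0 is 40 mm); "roll": the turn about the world's z in rad; "claw": the finger opening in mm, from 0 to 85.4. In form: [{"x": .., "y": .., "z": .., "roll": .., "claw": ..}, ...]. A call has exactly 5 rows; each row shifts and turns the pose as measured when the row begins; what a row does not reach is not made up. A row lasts 1/12 s, in which the tool goes at most 41.7 mm and 7.16 degrees, less where a joint would pass 70% of its speed; a pose out of reach is approached as far as the arm can. A call is refused whole if a number of a shift passes 1 or a number of a turn 0.125, either way. A call with a gripper value outside its range is refused whole. The fingers move at their own pace and stop on an object; the grip force is fixed at half the most. Time passes only in rows, so rows that do not move let the fingers close, or fill a call up. It gives the time, the measured TCP pose, the force and the opening at its end, in the units of the state.
- read_state(): the state, without advancing time (a new reading comes with each control period).
- capture(name): name is "scene" or "top" or "wrist"; returns (picture, depth): 420x560x3 uint8, red, green, blue; 420x560 float32, m along the optical axis (not along the pixel's ray), 0 where there is no reading.
- camera_params(name): a dict with "camera_matrix" (3x3 intrinsics, pixels), "dist" ([k1, k2, p1, p2, k3] as OpenCV has them; the pictures are not rectified), "extrinsics" (4x4, takes a point from camera to world coordinates). Camera axes: x right, y up, looking along -z (the intrinsics and any distortion apply to the point x, -y, -z); pixel columns grow to the right and rows downward; lengths in m; the calibration is good to about 2 mm. A picture is of the moment at which its call begins: read the wrist's pose just before it. camera_params takes no time and is no camera call; for the wrist camera it gives the pose at the moment of the call.
- hand_in(): hands the job in, once; it reports no verdict.
The state is a dict: "time_s": time; "joints": joint angles; "qvel": joint speeds; "effort": joint torques, N m; "position": TCP position; "orientation": TCP orientation; "force": force on the tool from outside, world axes, zero at the start; "wrist_torque": the same for the moment, N m; "finger_gap": finger opening in m.
Only numpy, scipy, OpenCV 4.12 (cv2) and the standard library are available. Lean on these libraries where they do the work, as an engineer would, in place of code of your own. Each camera call takes 0.05 s, during which the arm holds its last target.

TASK

A wooden keeper block in the slots at the front of the tilt-out bin locks it: lift the keeper straight up out of its slots and stand it upright on the bare counter. Then tip the bin forward by its handle bar just far enough, never more than 50 degrees, that its flap swings open and all three wiper refills slide out into the drip tray, and tip the bin back fully upright. Leave the jar and the tire gauge where they are.

Things in the scene. Friction and masses are not known exactly. Their poses are not given: they have to be found in the camera images.
- stand: fixed grey stand under the bin. Origin on the counter straight below the middle of the bin's hinge line; +x the bin's front, the way it tips; y along the hinge; z up. Two steel slot posts, y = +-79 to +-101 mm, x = 2 to 34 mm, 154 mm high, take the keeper's ends: slots 18 mm wide, open on top, bottoms at z = 82 mm; the 158 mm between the posts is open once the keeper is out
- bin_hinge (a point): middle of the bin's hinge line: the bin's front bottom edge, 100 mm above the counter; the hinge line runs along the stand's y
- bin_handle (a point): middle of the bin's handle, a round bar 12 mm thick, 150 mm long, parallel to the hinge, moving with the bin. Bin upright: 45 mm behind and 110 mm above the hinge line (210 mm above the counter). Held only at its ends by uprights; 46 mm clear beneath it to the bin's rim. It can turn between flat fingers as the bin tips. Axes: the bin's (x front, y along hinge, z up)
- bin (a joint): tilt of the orange bin (114 mm deep, 150 mm wide, walls 58 mm high, open top, 0.35 kg), rad: 0 upright at its stop, grows tipping forward; 0.87 = 50 degrees. Stiff pivot: needs 5 to 8 N at the bar and stays where left. With the keeper in it tips 0.15 at most. Refills slide at a tilt of 0.25 to 0.45, depending on friction, and leave within two seconds at 0.6
- flap (a joint): swing of the grey front flap (134 mm wide, 43 mm high), hung by its upper edge from the bin's front bar and swinging freely outwards, in rad relative to the bin: 0 shut; it hangs by its own weight, so it opens as the bin tips and shuts as the bin comes upright
- keeper_center (a point): centre, half-way up, of the wooden keeper: 116 mm high, 0.18 kg. Body 72 mm high, 26 thick (x), 152 wide (y), 184 over its end tongues; on top, in the middle, a grip tab 16 thick (x), 30 wide (y), from 14 to 58 mm above this centre. It starts in the slots, underside 82 mm above the counter, 2 to 3 mm play; free after rising 72 mm. On the counter its centre is 58 mm high
- refill1_center (a point): centre of a wiper refill in a rigid white sleeve 120 mm long (y), 28 mm wide (x), 18 mm high (z), 0.06 kg; at the start it lies across the bin, the front one of three
- refill2_center (a point): centre of a second refill like it, the middle one at the start
- refill3_center (a point): centre of a third refill like it, the rear one at the start
- tray: loose black drip tray, 210 mm (x) by 240 mm (y) outside, 35 mm high, walls and floor 5 mm thick, 0.5 kg; origin at the centre of its underside; it lies in front of the stand, its rear edge tucked under the stand's front edge. The counter beyond its far (+x) edge is bare for at least 120 mm
- jar: bystander: glass jar of clips, 74 mm across, 106 mm high; origin at the centre of its underside
- gauge: bystander: chrome tire gauge lying flat, 145 mm long, 18 mm high; origin beneath its middle
- keeper: the keeper's body frame: as keeper_center but at the middle of its underside
- refill1: the first refill's frame, at the middle of its underside
- refill2: the second refill's, likewise
- refill3: the third refill's, likewise
Things that resemble listed ones, but are neither listed nor needed, are in the scene too. Leave any yellow look-alike of the refill3 alone.

How it is judged:
On the way, in this order (a step that is already met when the one before it is completed fails the run):
1. the keeper is lifted clear of its slots, still upright (z of keeper_center in the frame of stand above 0.212 m and angle between keeper_center's own z axis and vertical below 0.35 rad), for 0.05 s.
2. the bin is tipped forward by more than 17 degrees and its flap has swung open (value of joint bin above 0.3 rad and value of joint flap above 0.2 rad), for 0.1 s.
3. all three refills have slid into the tray (x of refill1_center in the frame of tray between -0.105 and 0.105 m and y of refill1_center in the frame of tray between -0.12 and 0.12 m and z of each of refill1_center, refill2_center, refill3_center in the frame of tray below 0.07 m and x of refill2_center in the frame of tray between -0.105 and 0.105 m and y of refill2_center in the frame of tray between -0.12 and 0.12 m and x of refill3_center in the frame of tray between -0.105 and 0.105 m and y of refill3_center in the frame of tray between -0.12 and 0.12 m), for 0.2 s.
At the end, for the whole second after the job is handed in: All three refills rest in the drip tray (centres inside its outline, under 70 mm high); the bin is upright (under 0.06 rad) with its flap shut (under 0.25 rad); the keeper stands upright (within 0.12 rad) at rest on the bare counter, not touching the tray and its centre outside it (all of step 3 and value of joint bin below 0.06 rad and value of joint flap below 0.25 rad and height (world z) of keeper_center between 0.05 and 0.063 m and angle between keeper_center's own z axis and vertical below 0.12 rad and contact force between keeper and tray below 0.1 N and (x of keeper_center in the frame of tray above 0.11 m or x of keeper_center in the frame of tray below -0.11 m or y of keeper_center in the frame of tray above 0.125 m or y of keeper_center in the frame of tray below -0.125 m) and linear speed of each of keeper, refill1, refill2, refill3 below 0.03 m/s).
It fails at once if the bin is tipped more than 52 degrees (value of joint bin above 0.91 rad).
It fails at once if the jar is moved by more than 25 mm (distance of jar from where it was at the start of the episode above 0.025 m).
It fails at once if the gauge is moved by more than 25 mm (distance of gauge from where it was at the start of the episode above 0.025 m).
It also fails if it takes over 67 s, if anything falls off the work surface, if the arm or the gripper's body presses on something with over 40 N, if the wrist force passes 120 N, or if a joint passes its speed limit or range.

## Working session

There is one attempt and no reset: what is moved stays moved. The work goes in short steps, Python scripts to look and compute and a tool call to move; the robot and the scene stay as the last step left them, time stands still between calls to the robot, and variables do not carry over. Pictures are saved under pics/ and viewed, and the job is handed in when it is done.

Besides the shell and the picture viewer there is one more tool, called after "Call:" as name(argument=value, ...), one argument or row to a line, values as JSON. carry_out: Moves the arm, as the interface text tells. Its arguments: {"type":"object","properties":{"rows":{"type":"array","items":{"type":"object","properties":{"x":{"type":"number"},"y":{"type":"number"},"z":{"type":"number"},"roll":{"type":"number"},"claw":{"type":"number"}}}}},"required":["rows"]}

```bash
mkdir -p pics; ls
python3 - <<'E'
from bench import *
import cv2,numpy as np
s=read_state();print({k:np.round(v,3).tolist() for k,v in s.items()})
for n in ["scene","top"]:
    p,d=capture(n);cv2.imwrite(f"pics/{n}0.png",p[:,:,::-1]);np.savez(f"{n}0.npz",p=p,d=d)
    c=camera_params(n);print(n,{k:np.round(v,4).tolist() for k,v in c.items()},(d>0).mean())
E
```

```text
pics
{'time_s': 0.0, 'joints': [1.331, 0.69, -0.195, 1.566, 0.157, 0.902, -0.215], 'qvel': [-0.002, -0.001, 0.0, 0.001, 0.001, -0.001, 0.001], 'effort': [-0.0, -53.962, -1.267, -15.854, 0.009, 0.009, 0.0], 'position': [0.169, -0.601, 0.404], 'orientation': [-3.11, -0.429, 0.001], 'force': [-1.113, 0.057, -0.203], 'wrist_torque': [0.0, 0.018, -0.051], 'finger_gap': 0.085}
scene {'camera_matrix': [[422.0004, 0.0, 270.7766], [0.0, 422.0004, 207.8575], [0.0, 0.0, 1.0]], 'dist': [-0.0262, 0.0, 0.0, 0.0, 0.0], 'extrinsics': [[0.2772, -0.7723, 0.5716, 1.164], [0.9608, 0.2163, -0.1736, -0.1716], [0.0105, 0.5973, 0.802, 1.0318], [0.0, 0.0, 0.0, 1.0]]} 0.9958673469387755
top {'camera_matrix': [[476.6194, 0.0, 288.2003], [0.0, 476.6194, 213.909], [0.0, 0.0, 1.0]], 'dist': [0.0372, 0.0, 0.0, 0.0, 0.0], 'extrinsics': [[-0.0063, 0.9856, -0.1688, 0.3285], [-0.9999, -0.0048, 0.0098, 0.0301], [0.0088, 0.1689, 0.9856, 1.3821], [0.0, 0.0, 0.0, 1.0]]} 0.9959268707482993
```

View pics/scene0.png

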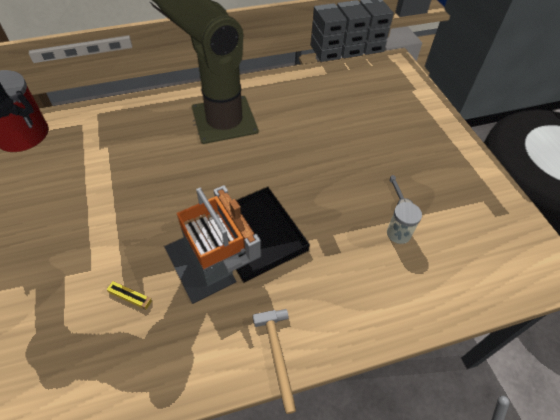

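View pics/top0.png

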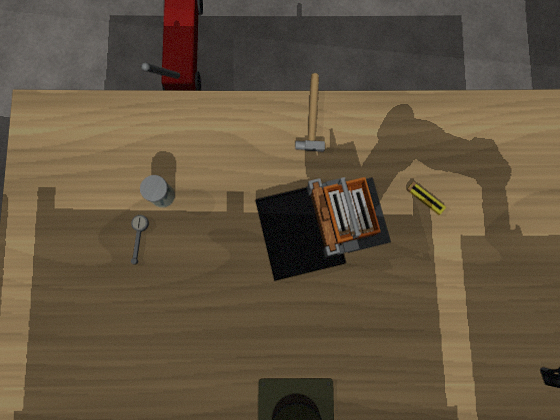

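```bash
cat > h.py <<'E'
import numpy as np,cv2
from bench import *
def pts(n,d):
    c=camera_params(n);K=c["camera_matrix"];D=np.array(c["dist"],float);T=np.array(c["extrinsics"])
    h,w=d.shape;u,v=np.meshgrid(np.arange(w),np.arange(h))
    q=cv2.undistortPoints(np.stack([u,v],-1).reshape(-1,1,2).astype(np.float64),np.array(K),D).reshape(h,w,2)
    P=np.stack([q[...,0]*d,-q[...,1]*d,-d],-1)
    return P@T[:3,:3].T+T[:3,3]
E
python3 - <<'E'
from h import *
for n,(a,b,c,e) in {"top":(160,300,240,410),"scene":(160,310,150,320)}.items():
    z=np.load(n+"0.npz");p=z["p"];P=pts(n,z["d"])
    np.save(n+"P.npy",P)
    cv2.imwrite(f"pics/{n}z.png",cv2.resize(p[a:b,c:e,::-1],None,fx=4,fy=4,interpolation=cv2.INTER_CUBIC))
    hh=(np.clip(P[a:b,c:e,2],0,.25)*1000).astype(np.uint8)
    cv2.imwrite(f"pics/{n}hz.png",cv2.applyColorMap(cv2.resize(hh,None,fx=4,fy=4,interpolation=0),cv2.COLORMAP_JET))
E
```

```text
(no output)
```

View pics/topz.png

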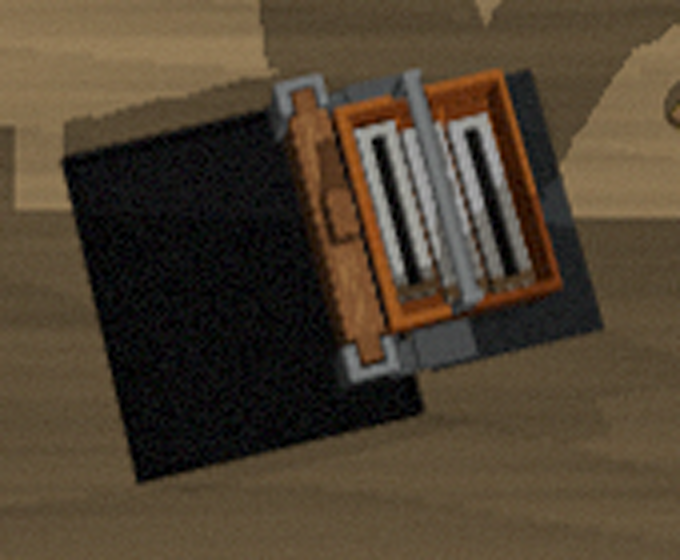

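View pics/scenez.png

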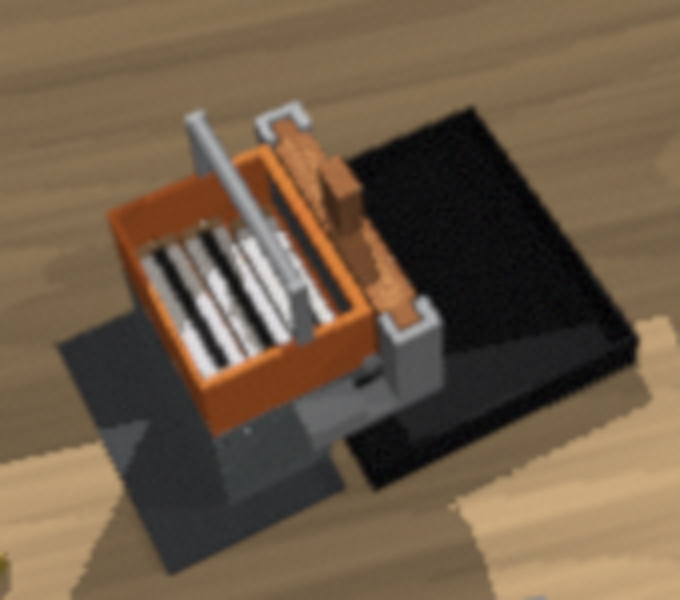

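View pics/tophz.png

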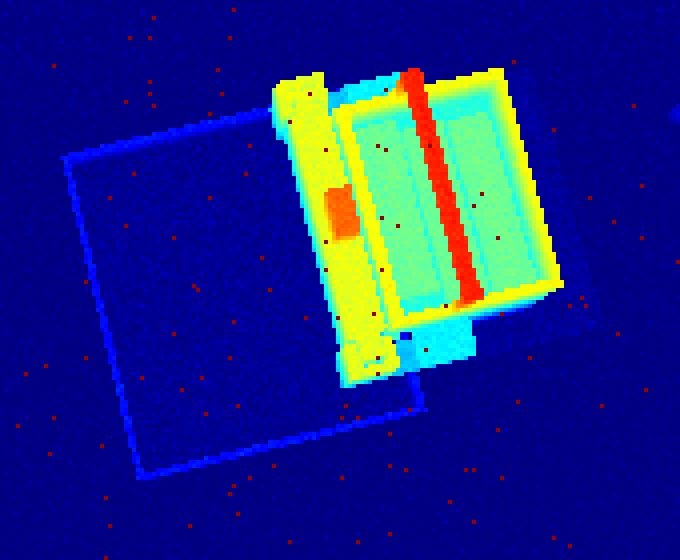

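Run:
```python
from h import *
P=np.load("topP.npy")
m=np.zeros(P.shape[:2],bool);m[160:300,240:410]=1
def comp(lo,hi,mm=m):
    k=(mm&(P[...,2]>lo)&(P[...,2]<hi)).astype(np.uint8)
    k=cv2.medianBlur(k,3)
    n,l,st,_=cv2.connectedComponentsWithStats(k,connectivity=8)
    i=1+np.argmax(st[1:,4]);return P[l==i]
def rect(Q,name):
    r=cv2.minAreaRect((Q[:,:2]*1000).astype(np.float32))
    print(name,len(Q),"zmed",np.median(Q[:,2]).round(4),"rect",np.round(r,1) if 0 else r)
    return r
B=comp(.2,.23);rect(B,"bar")
T=comp(.186,.205);rect(T,"tab")
K=comp(.145,.165);rect(K,"z145-165")
tr=comp(.02,.05);rect(tr,"tray")
S=np.load("sceneP.npy");ms=np.zeros(S.shape[:2],bool);ms[160:310,150:320]=1
for lo,hi,n in [(.2,.23,"bar"),(.188,.203,"tab")]:
    k=cv2.medianBlur((ms&(S[...,2]>lo)&(S[...,2]<hi)).astype(np.uint8),3)
    nn,l,st,_=cv2.connectedComponentsWithStats(k,connectivity=8);print(st[1:].tolist())
    for i in range(1,nn):
        if st[i,4]>15: rect(S[l==i],"scene "+n)
# others: jar, gauge
for a,b,c,e in [(170,210,135,175),(210,270,125,155)]:
    Q=P[a:b,c:e].reshape(-1,3);Q=Q[(Q[:,2]>.008)&(Q[:,2]<.2)];rect(Q,"by")
```

```text
bar 294 zmed 0.215 rect ((453.861083984375, -88.73851013183594), (102.00507354736328, 330.01019287109375), 63.707923889160156)
tab 80 zmed 0.1974 rect ((535.1138305664062, -75.71089172363281), (30.286283493041992, 15.818544387817383), 12.286481857299805)
z145-165 1011 zmed 0.1546 rect ((469.0643310546875, -73.20016479492188), (139.19680786132812, 319.84661865234375), 77.20945739746094)
tray 445 zmed 0.0343 rect ((500.1582946777344, 6.84625244140625), (280.71917724609375, 205.5464324951172), 28.16083526611328)
[[196, 187, 31, 49, 281]]
scene bar 281 zmed 0.2149 rect ((818.9419555664062, -140.71585083007812), (49.18621063232422, 691.1868286132812), 88.95507049560547)
[[197, 195, 2, 1, 2], [229, 199, 11, 12, 82], [222, 235, 6, 4, 18]]
scene tab 82 zmed 0.1976 rect ((532.9417724609375, -75.33246612548828), (29.47053337097168, 16.85671043395996), 12.121631622314453)
scene tab 18 zmed 0.1944 rect ((617.9739379882812, -118.1481704711914), (3.704439163208008, 12.109827995300293), 2.6272737979888916)
by 802 zmed 0.1046 rect ((630.5812377929688, 395.2825927734375), (95.80042266845703, 79.95387268066406), 30.09274673461914)
by 390 zmed 0.0169 rect ((488.8570251464844, 452.968505859375), (148.08843994140625, 76.59656524658203), 9.034648895263672)
```

Run:
```python
from h import *
P=np.load("topP.npy")
m=np.zeros(P.shape[:2],bool);m[160:300,240:410]=1
def comp(P,m,lo,hi):
    k=(m&(P[...,2]>lo)&(P[...,2]<hi));b=cv2.medianBlur(k.astype(np.uint8),3)
    n,l,st,_=cv2.connectedComponentsWithStats(b,connectivity=8)
    i=1+np.argmax(st[1:,4]);return P[(l==i)&k]
def rect(Q,n):
    r=cv2.minAreaRect((Q[:,:2]*1000).astype(np.float32));print(n,len(Q),np.median(Q[:,2]).round(4),np.round(np.hstack([r[0],r[1],r[2]]),1))
def line(Q,n):
    v=cv2.fitLine(Q[:,:2].astype(np.float32),cv2.DIST_HUBER,0,.01,.01).ravel();print(n,"line dir deg",np.degrees(np.arctan2(v[1],v[0]))%180,v[2:],"len",np.ptp((Q[:,:2]-v[2:])@v[:2]))
B=comp(P,m,.205,.23);rect(B,"bar");line(B,"bar")
T=comp(P,m,.186,.205);rect(T,"tab")
K=comp(P,m,.145,.165);rect(K,"rim+keeper")
tr=comp(P,m,.02,.05);rect(tr,"tray")
fl=comp(P,m,.10,.13);rect(fl,"refills")
S=np.load("sceneP.npy");ms=np.zeros(S.shape[:2],bool);ms[160:310,150:320]=1
B=comp(S,ms,.205,.23);rect(B,"sbar");line(B,"sbar");rect(comp(S,ms,.025,.05),"stray");rect(comp(S,ms,.145,.165),"srim+keeper")
a=np.radians(12.2);X=np.array([-np.sin(a),np.cos(a)]);Y=np.array([-np.cos(a),-np.sin(a)])
O=np.array([.534,-.0755])-18*.001*X
for n,PP,mm in(("top",P,m),("scene",S,ms)):
    Q=PP[mm];L=np.c_[(Q[:,:2]-O)@X,(Q[:,:2]-O)@Y,Q[:,2]]
    for lo,hi,t in((.205,.23,"bar"),(.188,.203,"tab"),(.15,.16,"154"),(.03,.04,"tray")):
        s=L[(L[:,2]>lo)&(L[:,2]<hi)]
        print(n,t,"x",np.percentile(s[:,0],[2,50,98]).round(4),"y",np.percentile(s[:,1],[2,50,98]).round(4))
```

```text
bar 291 0.215 [ 548.9 -135.9  150.    12.9   13.7]
bar line dir deg 13.656313 [ 0.5486232  -0.13544944] len 0.1499754583924513
tab 80 0.1974 [535.1 -75.7  30.3  15.8  12.3]
rim+keeper 955 0.1548 [539.9 -97.1 202.   78.2  13.5]
tray 442 0.0343 [513.1 -16.1 240.6 209.1  13.4]
refills 804 0.1219 [ 561.9 -178.7  135.2   44.2   13.2]
sbar 270 0.2151 [ 546.8 -135.3  150.6   13.    13.7]
sbar line dir deg 13.792029 [ 0.536575   -0.13902718] len 0.15058546889053392
stray 535 0.0333 [510.3 -16.6 244.  211.7  14. ]
srim+keeper 1341 0.1549 [ 545.1 -131.   204.3  149.1   13.4]
top bar x [-0.0505 -0.0436 -0.0371] y [-0.0746 -0.0005  0.0712]
top tab x [-0.0408  0.0171  0.0255] y [-0.0726 -0.0006  0.0725]
top 154 x [-0.1125  0.0095  0.0317] y [-0.097   0.0077  0.0955]
top tray x [-0.0254  0.1415  0.1856] y [-0.1113  0.0441  0.1287]
scene bar x [-0.0502 -0.0442 -0.037 ] y [-0.0739 -0.006   0.0733]
scene tab x [-0.0497  0.0147  0.0265] y [-0.0744 -0.0044  0.0717]
scene 154 x [-0.1122  0.006   0.0329] y [-0.0957 -0.0168  0.0982]
scene tray x [-0.1128  0.1174  0.1865] y [-0.1103 -0.0743  0.1317]
```

Call:
carry_out(
  rows=[
    {"x": 0.3, "y": 0.4, "z": 0.3, "roll": -0.037, "claw": 45},
    {"x": 0.55, "y": 0.8, "z": 0.3, "roll": 0, "claw": 45},
    {"x": 0.55, "y": 0.8, "z": 0.3, "roll": 0, "claw": 45},
    {"x": 0.55, "y": 0.8, "z": 0.2, "roll": 0, "claw": 45},
    {"x": 0.55, "y": 0.8, "z": 0, "roll": 0, "claw": 45},
  ],
)

```text
time_s: 0.52
position: [0.2622, -0.459, 0.4452]
orientation: [-3.121, -0.337, 0.012]
force: [1.4, -0.5, 0.2]
finger_gap: 0.0449
```

Call:
carry_out(
  rows=[
    {"x": 0.57, "y": 0.8, "z": 0, "roll": 0, "claw": 45},
    {"x": 0.57, "y": 0.8, "z": 0, "roll": 0, "claw": 45},
    {"x": 0.57, "y": 0.8, "z": 0, "roll": 0, "claw": 45},
    {"x": 0.57, "y": 0.8, "z": 0, "roll": 0, "claw": 45},
    {"x": 0.57, "y": 0.8, "z": 0, "roll": 0, "claw": 45},
  ],
)

```text
time_s: 0.93
position: [0.3787, -0.2905, 0.4453]
orientation: [-3.122, -0.332, 0.013]
force: [0.9, -0.9, 0.1]
finger_gap: 0.0452
```

Call:
carry_out(
  rows=[
    {"x": 0.57, "y": 0.8, "z": 0, "roll": 0, "claw": 45},
    {"x": 0.57, "y": 0.8, "z": 0, "roll": 0, "claw": 45},
    {"x": 0.57, "y": 0.8, "z": 0, "roll": 0, "claw": 45},
    {"x": 0.57, "y": 0.8, "z": 0, "roll": 0, "claw": 45},
    {"x": 0.4, "y": 0.6, "z": 0, "roll": 0, "claw": 45},
  ],
)

```text
time_s: 1.35
position: [0.49, -0.1276, 0.4447]
orientation: [-3.119, -0.336, 0.014]
force: [1.4, -0.3, -0.1]
finger_gap: 0.0449
```

Call:
carry_out(
  rows=[
    {"x": 0.55, "y": 0.65, "z": 0, "roll": 0.022, "claw": 45},
    {"x": 0.45, "y": 0.5, "z": 0, "roll": 0, "claw": 45},
    {"x": 0, "y": 0, "z": 0, "roll": 0, "claw": 45},
    {"x": 0, "y": 0, "z": 0, "roll": 0, "claw": 45},
    {"x": 0, "y": 0, "z": 0, "roll": 0, "claw": 45},
  ],
)

```text
time_s: 1.77
position: [0.5344, -0.0692, 0.4431]
orientation: [-3.107, -0.396, 0.014]
force: [0.1, -0.3, -0.3]
finger_gap: 0.0448
```

Run:
```python
from h import *
s=read_state();print(np.round(s["position"],4),np.round(s["orientation"],3))
p,d=capture("wrist");cv2.imwrite("pics/w1.png",p[:,:,::-1])
P=pts("wrist",d);np.save("wP.npy",P)
k=(P[...,2]>.188)&(P[...,2]<.204)
n,l,st,_=cv2.connectedComponentsWithStats(cv2.medianBlur(k.astype(np.uint8),3))
for i in range(1,n):
    if st[i,4]>100:
        Q=P[(l==i)&k];print(st[i],cv2.minAreaRect((Q[:,:2]*1000).astype(np.float32)),np.median(Q[:,2]))
```

```text
[ 0.5344 -0.0692  0.4431] [-3.107 -0.396  0.014]
[284 200  23  44 982] ((532.4202880859375, -76.87620544433594), (30.57768440246582, 15.826622009277344), 14.457655906677246) 0.19815453963782934
```

View pics/w1.png

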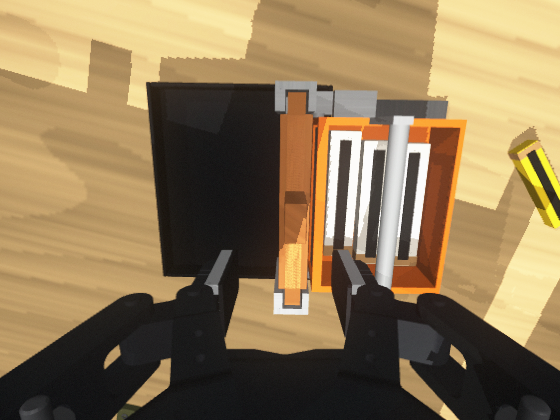

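Call:
carry_out(
  rows=[
    {"x": 0, "y": -0.17, "z": -0.3, "roll": -0.012, "claw": 45},
    {"x": 0, "y": 0, "z": -0.4, "roll": 0, "claw": 45},
    {"x": 0, "y": 0, "z": -0.4, "roll": 0, "claw": 45},
    {"x": 0, "y": 0, "z": -0.2, "roll": 0, "claw": 45},
    {"x": 0, "y": 0, "z": 0, "roll": 0, "claw": 45},
  ],
)

```text
time_s: 2.23
position: [0.5306, -0.0842, 0.3902]
orientation: [-3.116, -0.357, 0.017]
force: [-1.0, 0.2, 1.2]
finger_gap: 0.045
```

Call:
carry_out(
  rows=[
    {"x": 0.06, "y": 0.15, "z": -0.3, "roll": 0.005, "claw": 45},
    {"x": 0, "y": 0, "z": -0.2, "roll": 0, "claw": 45},
    {"x": 0, "y": 0, "z": 0, "roll": 0, "claw": 45},
    {"x": 0, "y": 0, "z": 0, "roll": 0, "claw": 45},
    {"x": 0, "y": 0, "z": 0, "roll": 0, "claw": 45},
  ],
)

```text
time_s: 2.65
position: [0.5321, -0.0822, 0.3715]
orientation: [-3.119, -0.355, 0.017]
force: [1.2, -0.4, -0.6]
finger_gap: 0.0448
```

Call:
carry_out(
  rows=[
    {"x": 0.02, "y": 0.12, "z": -0.2, "roll": 0.005, "claw": 45},
    {"x": 0.0, "y": 0.1, "z": -0.2, "roll": 0.005, "claw": 45},
    {"x": 0, "y": 0.0, "z": -0.2, "roll": 0, "claw": 45},
    {"x": 0, "y": 0, "z": -0.0, "roll": 0, "claw": 45},
    {"x": 0, "y": 0, "z": 0, "roll": 0, "claw": 45},
  ],
)

```text
time_s: 3.07
position: [0.5333, -0.0726, 0.3467]
orientation: [-3.117, -0.372, 0.012]
force: [-0.5, 0.3, 0.9]
finger_gap: 0.0455
```

Call:
carry_out(
  rows=[
    {"x": 0, "y": -0.08, "z": -0.15, "roll": 0, "claw": 45},
    {"x": 0, "y": 0, "z": -0.15, "roll": 0, "claw": 45},
    {"x": 0, "y": 0, "z": 0, "roll": 0, "claw": 45},
    {"x": 0, "y": 0, "z": 0, "roll": 0, "claw": 45},
    {"x": 0, "y": 0, "z": 0, "roll": 0, "claw": 45},
  ],
)

```text
time_s: 3.48
position: [0.5333, -0.0761, 0.3331]
orientation: [-3.117, -0.372, 0.013]
force: [0.2, 1.5, 0.5]
finger_gap: 0.0452
```

Run:
```python
from h import *
p,d=capture("wrist");cv2.imwrite("pics/w2.png",p[:,:,::-1])
s=read_state();print(np.round(s["position"],4),np.round(s["orientation"],3),s["force"])
```

```text
[ 0.5333 -0.076   0.3331] [-3.117 -0.372  0.013] [ 0.05813105  0.08074503 -0.46651897]
```

View pics/w2.png

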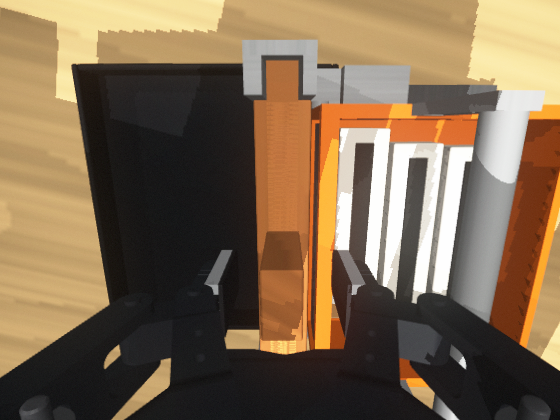

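Call:
carry_out(
  rows=[
    {"x": 0, "y": 0, "z": 0, "roll": 0, "claw": 8},
    {"x": 0, "y": 0, "z": 0, "roll": 0, "claw": 8},
    {"x": 0, "y": 0, "z": 0, "roll": 0, "claw": 8},
    {"x": 0, "y": 0, "z": 0, "roll": 0, "claw": 8},
    {"x": 0, "y": 0, "z": 0, "roll": 0, "claw": 8},
  ],
)

```text
time_s: 3.95
position: [0.5333, -0.0763, 0.3336]
orientation: [-3.118, -0.372, 0.011]
force: [-0.4, 0.4, -1.5]
finger_gap: 0.0155
```

Call:
carry_out(
  rows=[
    {"x": 0, "y": 0, "z": 0.2, "roll": 0, "claw": 8},
    {"x": 0, "y": 0, "z": 0.25, "roll": 0, "claw": 8},
    {"x": 0, "y": 0, "z": 0.25, "roll": 0, "claw": 8},
    {"x": 0, "y": 0, "z": 0.25, "roll": 0, "claw": 8},
    {"x": 0, "y": 0, "z": 0, "roll": 0, "claw": 8},
  ],
)

```text
time_s: 4.37
position: [0.5328, -0.0764, 0.375]
orientation: [-3.118, -0.372, 0.014]
force: [-0.8, 1.1, -1.9]
finger_gap: 0.0155
```

Call:
carry_out(
  rows=[
    {"x": 0, "y": 0, "z": 0.3, "roll": 0, "claw": 8},
    {"x": 0, "y": 0, "z": 0.4, "roll": 0, "claw": 8},
    {"x": 0, "y": 0, "z": 0.4, "roll": 0, "claw": 8},
    {"x": 0, "y": 0, "z": 0.4, "roll": 0, "claw": 8},
    {"x": 0, "y": 0, "z": 0.2, "roll": 0, "claw": 8},
  ],
)

```text
time_s: 4.78
position: [0.5311, -0.0765, 0.4455]
orientation: [-3.117, -0.372, 0.02]
force: [0.0, -0.8, -2.5]
finger_gap: 0.0157
```

Run:
```python
from h import *
p,d=capture("scene");cv2.imwrite("pics/s2.png",cv2.resize(p[100:330,130:460,::-1],None,fx=2.4,fy=2.4))
s=read_state();print(np.round(s["position"],4),np.round(s["orientation"],3),s["force"])
```

```text
[ 0.5314 -0.0766  0.4464] [-3.118 -0.372  0.017] [ 0.12420078 -0.79631591 -1.16177963]
```

View pics/s2.png

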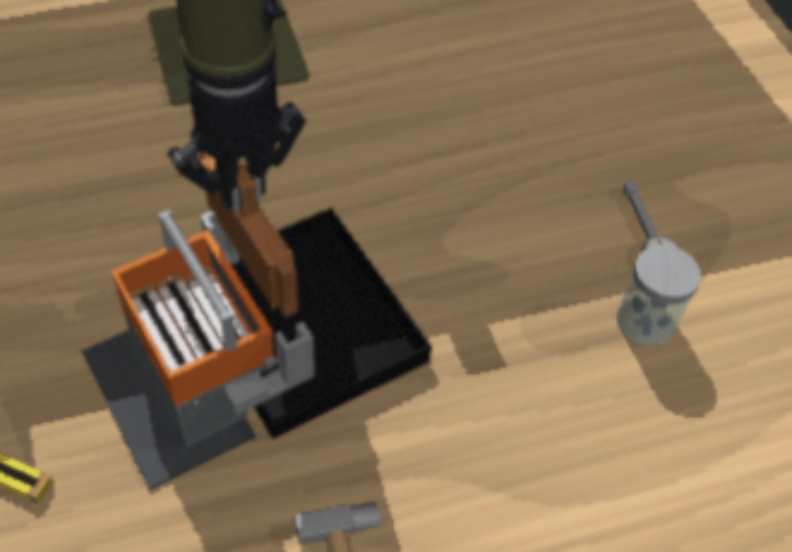

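Call:
carry_out(
  rows=[
    {"x": -0.1, "y": 0.4, "z": 0, "roll": 0, "claw": 8},
    {"x": -0.18, "y": 0.7, "z": 0, "roll": 0, "claw": 8},
    {"x": -0.18, "y": 0.7, "z": 0, "roll": 0, "claw": 8},
    {"x": -0.18, "y": 0.7, "z": 0, "roll": 0, "claw": 8},
    {"x": -0.18, "y": 0.7, "z": 0, "roll": 0, "claw": 8},
  ],
)

```text
time_s: 5.25
position: [0.4977, 0.0463, 0.445]
orientation: [3.118, 0.343, -0.016]
force: [0.4, 1.1, -0.7]
finger_gap: 0.0155
```

Call:
carry_out(
  rows=[
    {"x": -0.18, "y": 0.7, "z": 0, "roll": 0, "claw": 8},
    {"x": -0.18, "y": 0.7, "z": 0, "roll": 0, "claw": 8},
    {"x": -0.1, "y": 0.4, "z": 0, "roll": 0, "claw": 8},
    {"x": 0, "y": 0.1, "z": -0.0, "roll": 0, "claw": 8},
    {"x": 0, "y": 0, "z": 0, "roll": 0, "claw": 8},
  ],
)

```text
time_s: 5.67
position: [0.4747, 0.1323, 0.4421]
orientation: [3.119, 0.362, -0.024]
force: [0.8, 0.3, -2.2]
finger_gap: 0.0154
```

Call:
carry_out(
  rows=[
    {"x": 0, "y": 0.2, "z": -0.4, "roll": 0, "claw": 8},
    {"x": 0, "y": 0.2, "z": -0.7, "roll": 0, "claw": 8},
    {"x": 0, "y": 0, "z": -0.8, "roll": 0, "claw": 8},
    {"x": 0, "y": 0, "z": -0.8, "roll": 0, "claw": 8},
    {"x": 0, "y": 0, "z": -0.5, "roll": 0, "claw": 8},
  ],
)

```text
time_s: 6.08
position: [0.4792, 0.1426, 0.3136]
orientation: [3.12, 0.348, 0.0]
force: [0.3, -0.4, -1.2]
finger_gap: 0.0151
```

Call:
carry_out(
  rows=[
    {"x": 0, "y": 0, "z": -0.3, "roll": 0, "claw": 8},
    {"x": 0, "y": 0, "z": -0.3, "roll": 0, "claw": 8},
    {"x": 0, "y": 0, "z": 0, "roll": 0, "claw": 8},
    {"x": 0, "y": 0, "z": 0, "roll": 0, "claw": 8},
    {"x": 0, "y": 0, "z": 0, "roll": 0, "claw": 8},
  ],
)

```text
time_s: 6.5
position: [0.4803, 0.1337, 0.2827]
orientation: [3.113, 0.33, -0.015]
force: [-0.1, -0.0, -0.5]
finger_gap: 0.0155
```

Run:
```python
from h import *
p,d=capture("scene");cv2.imwrite("pics/s3.png",cv2.resize(p[100:330,130:460,::-1],None,fx=2.4,fy=2.4))
s=read_state();print(np.round(s["position"],4),np.round(s["orientation"],3),s["force"])
```

```text
[0.4805 0.1337 0.2831] [ 3.113  0.33  -0.014] [ 0.1343553  -0.58184117 -2.52585955]
```

View pics/s3.png

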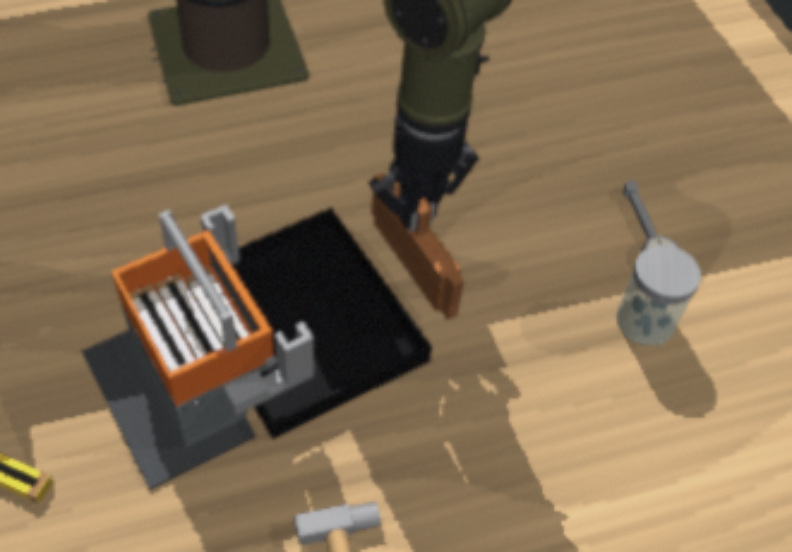

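Call:
carry_out(
  rows=[
    {"x": 0, "y": 0.15, "z": -0.2, "roll": 0, "claw": 8},
    {"x": 0, "y": 0.1, "z": -0.2, "roll": 0, "claw": 8},
    {"x": 0, "y": 0, "z": -0.2, "roll": 0, "claw": 8},
    {"x": 0, "y": 0, "z": 0, "roll": 0, "claw": 8},
    {"x": 0, "y": 0, "z": 0, "roll": 0, "claw": 8},
  ],
)

```text
time_s: 6.97
position: [0.4819, 0.1451, 0.2591]
orientation: [3.115, 0.33, -0.004]
force: [0.4, -0.4, -1.6]
finger_gap: 0.0153
```

Call:
carry_out(
  rows=[
    {"x": 0, "y": 0, "z": -0.08, "roll": 0, "claw": 8},
    {"x": 0, "y": 0.0, "z": -0.08, "roll": 0, "claw": 8},
    {"x": 0, "y": 0, "z": -0.06, "roll": 0, "claw": 8},
    {"x": 0, "y": 0, "z": 0, "roll": 0, "claw": 8},
    {"x": 0, "y": 0, "z": 0, "roll": 0, "claw": 8},
  ],
)

```text
time_s: 7.38
position: [0.4819, 0.1454, 0.2523]
orientation: [3.115, 0.331, -0.0]
force: [0.5, 0.4, -2.0]
finger_gap: 0.0151
```

Call:
carry_out(
  rows=[
    {"x": 0, "y": 0, "z": -0.06, "roll": 0, "claw": 8},
    {"x": 0, "y": 0.0, "z": -0.04, "roll": 0, "claw": 8},
    {"x": 0, "y": 0, "z": 0, "roll": 0, "claw": 8},
    {"x": 0, "y": 0, "z": 0, "roll": 0, "claw": 8},
    {"x": 0, "y": 0, "z": 0, "roll": 0, "claw": 8},
  ],
)

```text
time_s: 7.8
position: [0.4819, 0.1454, 0.2521]
orientation: [3.115, 0.331, 0.005]
force: [-0.4, 0.3, -1.8]
finger_gap: 0.0152
```

Call:
carry_out(
  rows=[
    {"x": 0, "y": 0, "z": -0.08, "roll": 0, "claw": 8},
    {"x": 0, "y": 0.0, "z": -0.08, "roll": 0, "claw": 8},
    {"x": 0, "y": 0, "z": -0.08, "roll": 0, "claw": 8},
    {"x": 0, "y": 0, "z": -0.08, "roll": 0, "claw": 8},
    {"x": 0, "y": 0, "z": -0.08, "roll": 0, "claw": 8},
  ],
)

```text
time_s: 8.22
position: [0.481, 0.1456, 0.2514]
orientation: [3.114, 0.329, 0.021]
force: [-7.3, -1.8, 42.1]
finger_gap: 0.015
```

Call:
carry_out(
  rows=[
    {"x": 0, "y": 0, "z": 0.03, "roll": 0, "claw": 8},
    {"x": 0, "y": 0, "z": 0, "roll": 0, "claw": 8},
    {"x": 0, "y": 0, "z": 0, "roll": 0, "claw": 40},
    {"x": 0, "y": 0, "z": 0, "roll": 0, "claw": 50},
    {"x": 0, "y": 0, "z": 0, "roll": 0, "claw": 50},
  ],
)

```text
time_s: 8.63
position: [0.4814, 0.1456, 0.253]
orientation: [3.115, 0.329, 0.024]
force: [0.9, 0.0, -0.9]
finger_gap: 0.0494
```

Call:
carry_out(
  rows=[
    {"x": 0, "y": 0, "z": 0.1, "roll": 0, "claw": 50},
    {"x": 0, "y": 0, "z": 0.4, "roll": 0, "claw": 50},
    {"x": 0, "y": 0, "z": 0.6, "roll": 0, "claw": 50},
    {"x": 0, "y": 0, "z": 0.8, "roll": 0, "claw": 50},
    {"x": 0, "y": 0, "z": 0.8, "roll": 0, "claw": 50},
  ],
)

```text
time_s: 9.05
position: [0.479, 0.1448, 0.3571]
orientation: [3.11, 0.33, -0.003]
force: [0.6, -0.3, 0.6]
finger_gap: 0.0502
```

Run:
```python
from h import *
p,d=capture("scene");cv2.imwrite("pics/s4.png",cv2.resize(p[100:330,130:460,::-1],None,fx=2.4,fy=2.4))
s=read_state();print(np.round(s["position"],4),np.round(s["orientation"],3),s["force"])
P=pts("scene",d);k=(P[...,2]>.1)&(P[...,2]<.125)&(P[...,1]>.08)&(P[...,1]<.2)&(P[...,0]>.4)&(P[...,0]<.55)
Q=P[k];print(len(Q),cv2.minAreaRect((Q[:,:2]*1000).astype(np.float32)),Q[:,2].max())
k=(P[...,2]>.06)&(P[...,2]<.08)&(P[...,1]>.08)&(P[...,1]<.2)&(P[...,0]>.35)&(P[...,0]<.6)
Q=P[k];print(len(Q),cv2.minAreaRect((Q[:,:2]*1000).astype(np.float32)),Q[:,2].max())
```

```text
[0.4806 0.1453 0.3626] [3.113 0.329 0.012] [ 0.34057181 -0.30009373  2.89362217]
86 ((484.7699890136719, 142.4862060546875), (33.31510543823242, 18.966455459594727), 13.40816879272461) 0.1198420829707717
460 ((484.17413330078125, 142.5568389892578), (188.0907745361328, 27.29654312133789), 12.083439826965332) 0.0796169159830088
```

View pics/s4.png

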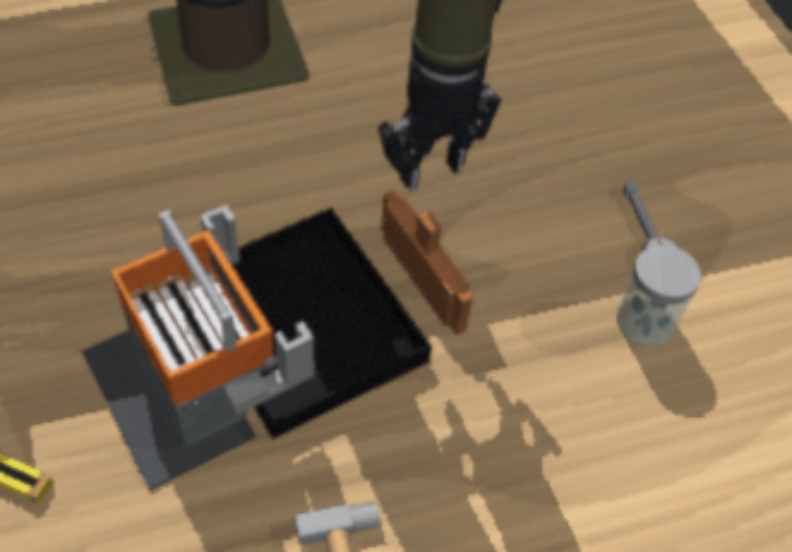

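Call:
carry_out(
  rows=[
    {"x": 0, "y": 0, "z": 0.8, "roll": 0.01, "claw": 45},
    {"x": 0.1, "y": -0.4, "z": 0.6, "roll": 0.01, "claw": 45},
    {"x": 0.18, "y": -0.75, "z": 0.3, "roll": 0, "claw": 45},
    {"x": 0.18, "y": -0.75, "z": 0, "roll": 0, "claw": 45},
    {"x": 0.18, "y": -0.75, "z": 0, "roll": 0, "claw": 45},
  ],
)

```text
time_s: 9.52
position: [0.5059, 0.0444, 0.4372]
orientation: [3.112, 0.389, 0.024]
force: [0.5, 0.1, 0.4]
finger_gap: 0.0447
```

Call:
carry_out(
  rows=[
    {"x": 0.18, "y": -0.75, "z": 0, "roll": 0, "claw": 45},
    {"x": 0.18, "y": -0.75, "z": 0, "roll": 0, "claw": 45},
    {"x": 0.18, "y": -0.75, "z": 0, "roll": 0, "claw": 45},
    {"x": 0.18, "y": -0.75, "z": 0, "roll": 0, "claw": 45},
    {"x": 0.1, "y": -0.5, "z": 0, "roll": 0, "claw": 45},
  ],
)

```text
time_s: 9.93
position: [0.5394, -0.1051, 0.4374]
orientation: [3.111, 0.385, 0.027]
force: [-0.3, 0.5, -0.4]
finger_gap: 0.0449
```

Call:
carry_out(
  rows=[
    {"x": 0.1, "y": -0.4, "z": 0, "roll": 0, "claw": 45},
    {"x": 0, "y": -0.15, "z": 0, "roll": 0, "claw": 45},
    {"x": 0, "y": 0, "z": 0, "roll": 0, "claw": 45},
    {"x": 0, "y": 0, "z": 0, "roll": 0, "claw": 45},
    {"x": 0, "y": 0, "z": 0, "roll": 0, "claw": 45},
  ],
)

```text
time_s: 10.35
position: [0.5426, -0.1339, 0.4355]
orientation: [3.111, 0.369, 0.021]
force: [-0.8, 0.5, -0.1]
finger_gap: 0.0452
```

Call:
carry_out(
  rows=[
    {"x": 0.1, "y": -0.03, "z": -0.3, "roll": 0, "claw": 45},
    {"x": 0, "y": 0, "z": -0.4, "roll": 0, "claw": 45},
    {"x": 0, "y": 0, "z": -0.4, "roll": 0, "claw": 45},
    {"x": 0, "y": 0, "z": -0.3, "roll": 0, "claw": 45},
    {"x": 0, "y": 0, "z": 0, "roll": 0, "claw": 45},
  ],
)

```text
time_s: 10.77
position: [0.5476, -0.1273, 0.376]
orientation: [3.113, 0.388, 0.026]
force: [-0.4, 0.7, 0.3]
finger_gap: 0.0452
```

Run:
```python
from h import *
p,d=capture("wrist");cv2.imwrite("pics/w5.png",p[:,:,::-1])
s=read_state();print(np.round(s["position"],4),np.round(s["orientation"],3),s["force"])
```

```text
[ 0.548  -0.127   0.3769] [3.113 0.389 0.028] [0.8542152  0.99867003 0.13316508]
```

View pics/w5.png

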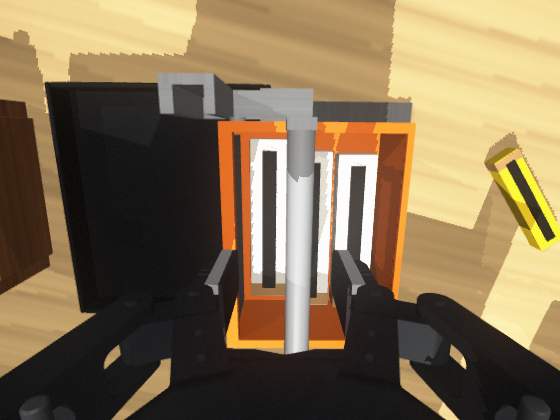

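Call:
carry_out(
  rows=[
    {"x": 0, "y": -0.12, "z": -0.12, "roll": 0, "claw": 45},
    {"x": 0, "y": -0.08, "z": -0.12, "roll": 0, "claw": 40},
    {"x": 0, "y": 0, "z": 0, "roll": 0, "claw": 30},
    {"x": 0, "y": 0, "z": 0, "roll": 0, "claw": 22},
    {"x": 0, "y": 0, "z": 0, "roll": 0, "claw": 18},
  ],
)

```text
time_s: 11.23
position: [0.5491, -0.1343, 0.3678]
orientation: [3.112, 0.393, 0.033]
force: [-0.3, 0.5, 0.3]
finger_gap: 0.0185
```

Call:
carry_out(
  rows=[
    {"x": -0.05, "y": 0.2, "z": 0.05, "roll": 0, "claw": 18},
    {"x": -0.06, "y": 0.25, "z": 0.05, "roll": 0, "claw": 18},
    {"x": -0.06, "y": 0.25, "z": 0.05, "roll": 0, "claw": 18},
    {"x": -0.06, "y": 0.25, "z": 0.03, "roll": 0, "claw": 18},
    {"x": -0.03, "y": 0.1, "z": 0, "roll": 0, "claw": 18},
  ],
)

```text
time_s: 11.65
position: [0.5394, -0.1002, 0.3784]
orientation: [3.097, 0.372, 0.046]
force: [2.6, -5.1, -4.0]
finger_gap: 0.0182
```

```bash
cat > look.py <<'E'
from h import *
import sys
p,d=capture("scene");cv2.imwrite(f"pics/{sys.argv[1]}.png",cv2.resize(p[100:330,130:460,::-1],None,fx=2.4,fy=2.4))
s=read_state();print(s["time_s"],np.round(s["position"],4),np.round(s["orientation"],3),np.round(s["force"],1))
a=np.radians(13.6);X=np.array([-np.sin(a),np.cos(a)]);H=np.array([.5374,-.0918])
print("tcp local x",(s["position"][:2]-H)@X)
P=pts("scene",d);L=np.stack([(P[...,:2]-H)@X,(P[...,:2]-H)@np.array([-np.cos(a),-np.sin(a)])],-1)
k=(abs(L[...,1])>.045)&(abs(L[...,1])<.075)&(P[...,2]>.2)&(P[...,2]<.225)&(abs(L[...,0])<.1)
q=L[k];print("bar",len(q),np.median(q,0),np.median(P[k][:,2])-.006)
if len(q):
    x=np.median(q[:,0]);z=np.median(P[k][:,2])-.106
    print("tilt est",np.arctan2(x,z)-np.arctan2(-.045,.110))
E
python3 look.py s5
```

```text
11.7 [ 0.5393 -0.0998  0.3784] [3.097 0.373 0.046] [-0.  -4.1  1.7]
tcp local x -0.008255521911059105
bar 77 [-0.01826578 -0.06805376] 0.21473156971725504
tilt est 0.23043919158207765
```

View pics/s5.png

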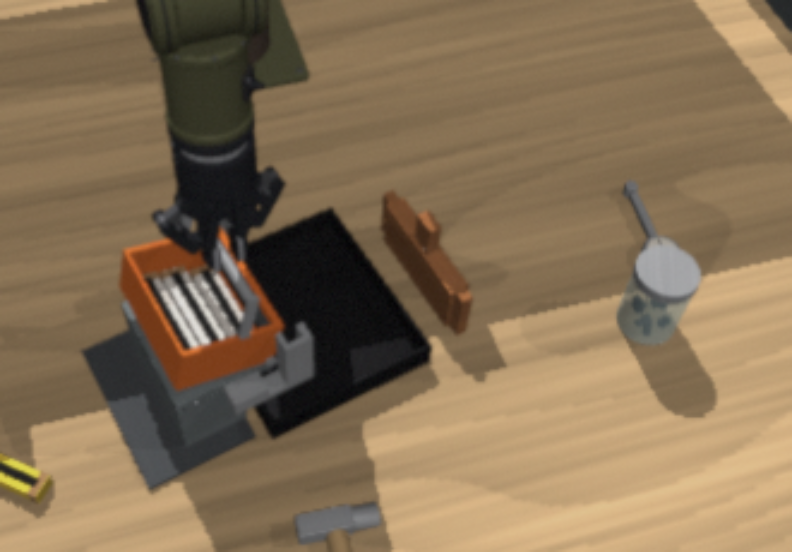

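Call:
carry_out(
  rows=[
    {"x": -0.06, "y": 0.25, "z": 0, "roll": 0, "claw": 18},
    {"x": -0.06, "y": 0.25, "z": 0, "roll": 0, "claw": 18},
    {"x": -0.06, "y": 0.25, "z": -0.03, "roll": 0, "claw": 18},
    {"x": -0.06, "y": 0.25, "z": -0.03, "roll": 0, "claw": 18},
    {"x": -0.03, "y": 0.15, "z": -0.03, "roll": 0, "claw": 18},
  ],
)

```text
time_s: 12.12
position: [0.5293, -0.0615, 0.3789]
orientation: [3.084, 0.353, 0.058]
force: [0.4, -5.3, 2.0]
finger_gap: 0.0183
```

```bash
python3 look.py s6
```

```text
12.1667 [ 0.5291 -0.0603  0.3787] [3.085 0.356 0.057] [-1.  -3.6  2.2]
tcp local x 0.03251668791150345
bar 217 [-0.05564518 -0.05883555] 0.20251675667203228
tilt est -0.1089729419865908
```

View pics/s6.png

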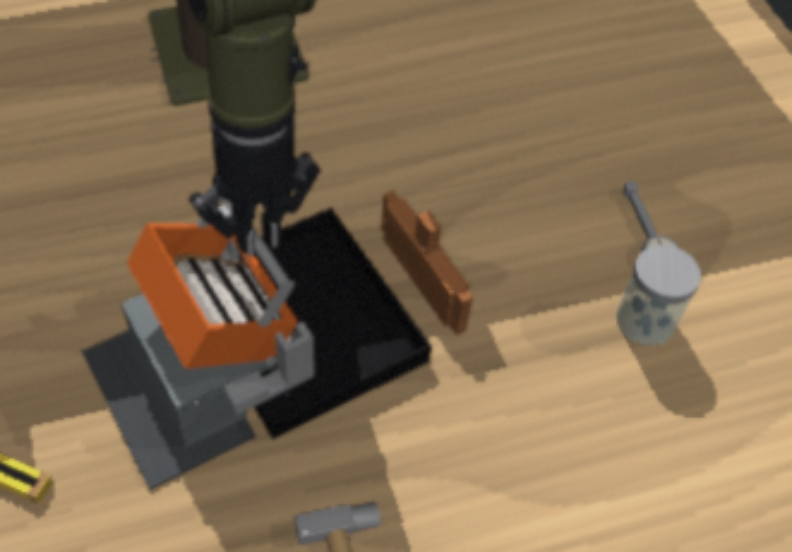

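Call:
carry_out(
  rows=[
    {"x": -0.03, "y": 0.15, "z": 0, "roll": 0, "claw": 18},
    {"x": -0.03, "y": 0.15, "z": -0.03, "roll": 0, "claw": 18},
    {"x": 0, "y": 0, "z": 0, "roll": 0, "claw": 18},
    {"x": 0, "y": 0, "z": 0, "roll": 0, "claw": 18},
    {"x": 0, "y": 0, "z": 0, "roll": 0, "claw": 18},
  ],
)

```text
time_s: 12.58
position: [0.5265, -0.0491, 0.3774]
orientation: [3.084, 0.354, 0.055]
force: [1.0, -4.3, 0.6]
finger_gap: 0.018
```

```bash
python3 look.py s7
```

```text
12.6333 [ 0.5265 -0.0492  0.3774] [3.084 0.353 0.055] [-0.5 -2.6  2.3]
tcp local x 0.04401112736754592
bar 315 [-0.051496   -0.05723241] 0.20414765922725986
tilt est -0.07088048662054713
```

View pics/s7.png

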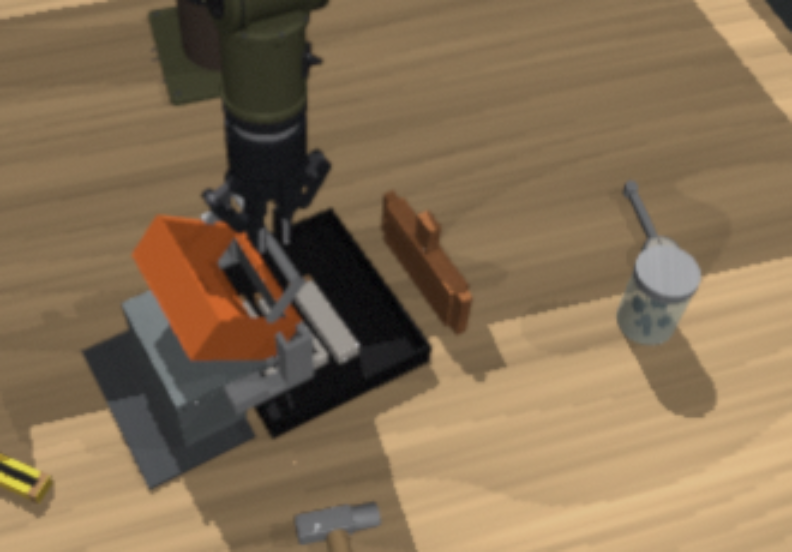

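Refills are sliding out. Wait about two seconds.

Call:
carry_out(
  rows=[
    {"x": 0, "y": 0, "z": 0, "roll": 0, "claw": 18},
    {"x": 0, "y": 0, "z": 0, "roll": 0, "claw": 18},
    {"x": 0, "y": 0, "z": 0, "roll": 0, "claw": 18},
    {"x": 0, "y": 0, "z": 0, "roll": 0, "claw": 18},
    {"x": 0, "y": 0, "z": 0, "roll": 0, "claw": 18},
  ],
)

```text
time_s: 13.05
position: [0.5266, -0.0493, 0.3774]
orientation: [3.085, 0.352, 0.055]
force: [0.2, -2.2, 1.1]
finger_gap: 0.0183
```

Call:
carry_out(
  rows=[
    {"x": 0, "y": 0, "z": 0, "roll": 0, "claw": 18},
    {"x": 0, "y": 0, "z": 0, "roll": 0, "claw": 18},
    {"x": 0, "y": 0, "z": 0, "roll": 0, "claw": 18},
    {"x": 0, "y": 0, "z": 0, "roll": 0, "claw": 18},
    {"x": 0, "y": 0, "z": 0, "roll": 0, "claw": 18},
  ],
)

```text
time_s: 13.47
position: [0.5266, -0.0494, 0.3774]
orientation: [3.085, 0.352, 0.055]
force: [0.0, -1.9, 0.5]
finger_gap: 0.0182
```

```bash
python3 look.py s8
python3 - <<'E'
from h import *
p,d=capture("top");cv2.imwrite("pics/t8.png",cv2.resize(p[160:300,240:410,::-1],None,fx=4,fy=4));
P=pts("top",d)[160:300,240:410];hh=(np.clip(P[...,2],0,.25)*1000).astype(np.uint8)
E
```

```text
13.5167 [ 0.5266 -0.0494  0.3774] [3.085 0.352 0.055] [-0.2 -3.3  1. ]
tcp local x 0.04380071606624965
bar 316 [-0.05082698 -0.05716965] 0.204811656174974
tilt est -0.06320553384105632
```

View pics/s8.png

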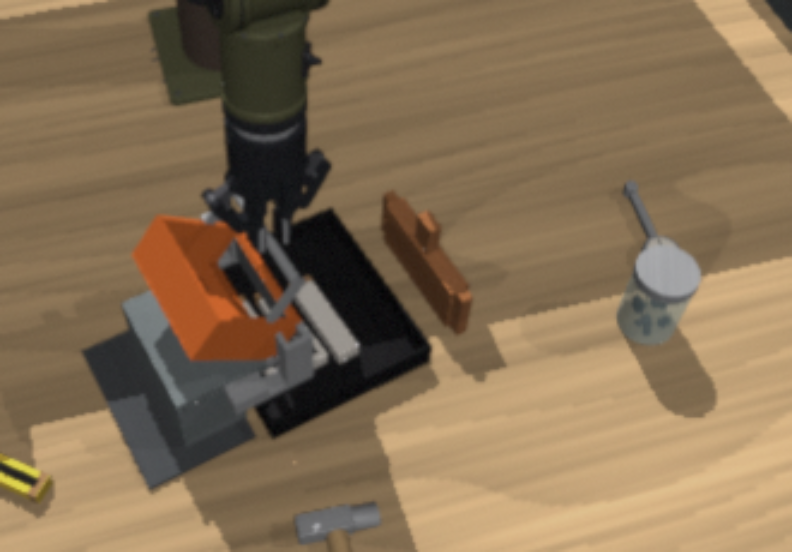

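View pics/t8.png

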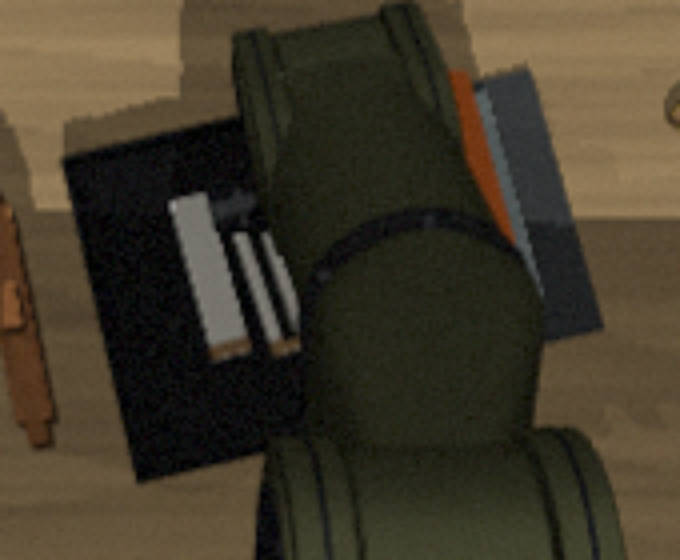

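Run:
```python
from h import *
p,d=capture("wrist");cv2.imwrite("pics/w8.png",p[:,:,::-1])
p,d=capture("scene");cv2.imwrite("pics/s8b.png",cv2.resize(p[180:270,180:300,::-1],None,fx=6,fy=6,interpolation=cv2.INTER_CUBIC))
P=pts("scene",d);np.save("P8.npy",P)
```

```text
(no output)
```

View pics/w8.png

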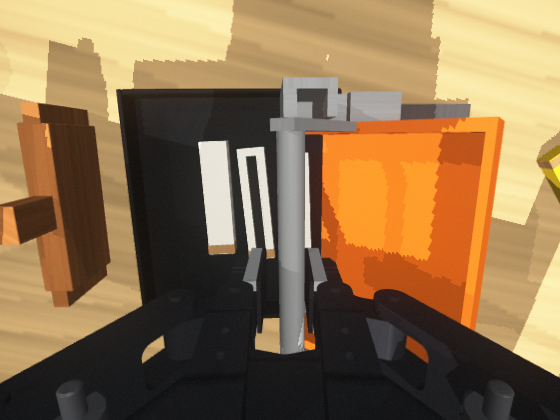

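View pics/s8b.png

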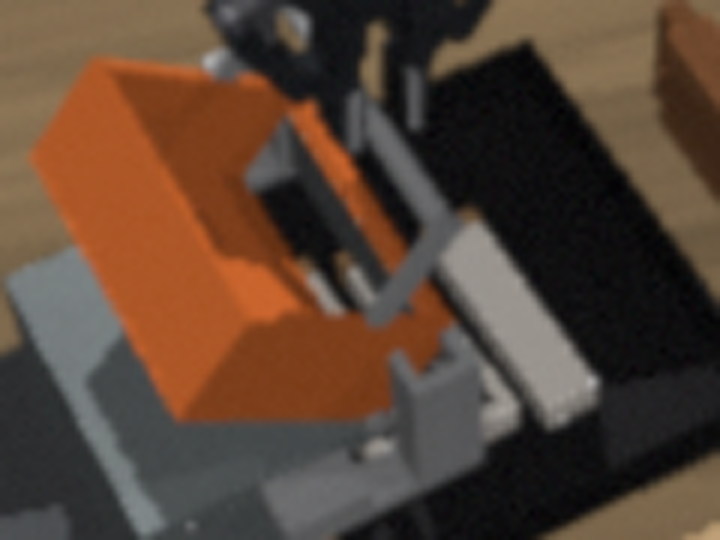

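Run:
```python
from h import *
P=np.load("P8.npy")
a=np.radians(13.6);X=np.array([-np.sin(a),np.cos(a)]);Y=-np.array([np.cos(a),np.sin(a)]);T=np.array([.512,-.0163])
for u,v in [(233,228),(234,230),(235,231),(241,229),(242,230),(242,254),(243,255),(241,254),(265,230),(270,240),(263,248)]:
    q=P[v,u];print(u,v,((q[:2]-T)@X).round(3),((q[:2]-T)@Y).round(3),q[2].round(3))
```

```text
233 228 -0.054 0.039 0.025
234 230 -0.054 0.033 0.022
235 231 -0.054 0.028 0.025
241 229 -0.035 0.027 0.023
242 230 -0.078 -0.078 0.186
242 254 -0.071 -0.05 0.025
243 255 -0.084 -0.086 0.084
241 254 -0.073 -0.046 0.021
265 230 0.024 -0.01 0.022
270 240 0.019 -0.047 0.024
263 248 -0.011 -0.06 0.023
```

Call:
carry_out(
  rows=[
    {"x": 0.06, "y": -0.25, "z": 0.02, "roll": 0, "claw": 18},
    {"x": 0.06, "y": -0.3, "z": 0, "roll": 0, "claw": 18},
    {"x": 0.06, "y": -0.3, "z": 0, "roll": 0, "claw": 18},
    {"x": 0.06, "y": -0.3, "z": 0, "roll": 0, "claw": 18},
    {"x": 0.06, "y": -0.25, "z": 0, "roll": 0, "claw": 18},
  ],
)

```text
time_s: 14.08
position: [0.5396, -0.102, 0.3785]
orientation: [3.094, 0.37, 0.057]
force: [-0.4, 3.1, -3.5]
finger_gap: 0.0181
```

Call:
carry_out(
  rows=[
    {"x": 0.06, "y": -0.25, "z": -0.04, "roll": 0, "claw": 18},
    {"x": 0.06, "y": -0.25, "z": -0.04, "roll": 0, "claw": 18},
    {"x": 0.04, "y": -0.15, "z": -0.04, "roll": 0, "claw": 18},
    {"x": 0.0, "y": 0, "z": 0, "roll": 0, "claw": 18},
    {"x": 0, "y": 0, "z": 0, "roll": 0, "claw": 18},
  ],
)

```text
time_s: 14.5
position: [0.5469, -0.1338, 0.372]
orientation: [3.098, 0.362, 0.056]
force: [-2.3, 6.6, 2.8]
finger_gap: 0.018
```

```bash
python3 look.py s9
```

```text
14.55 [ 0.5469 -0.1338  0.372 ] [3.098 0.362 0.056] [-0.2  4.2  0.2]
tcp local x -0.04301747918504714
bar 68 [-0.04512488 -0.06288699] 0.20811341495968277
tilt est -0.007084008860105628
```

View pics/s9.png

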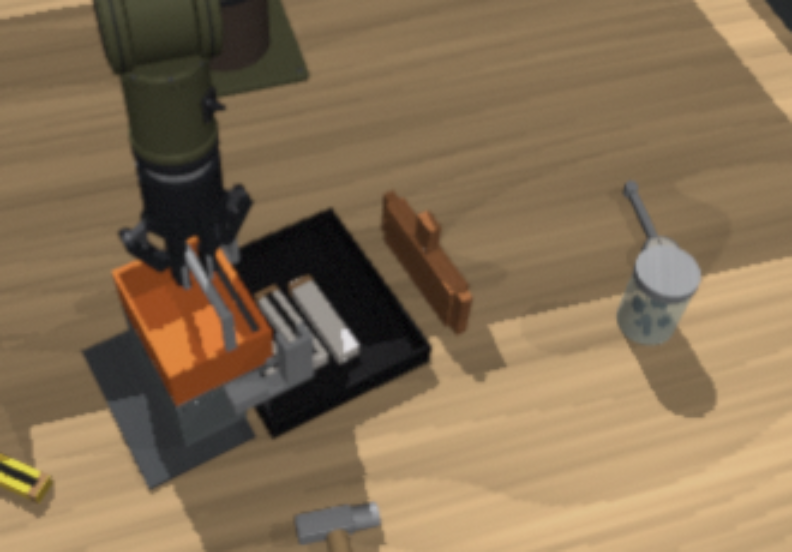

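Call:
carry_out(
  rows=[
    {"x": 0.02, "y": -0.1, "z": 0, "roll": 0, "claw": 18},
    {"x": 0.02, "y": -0.1, "z": 0, "roll": 0, "claw": 18},
    {"x": 0.02, "y": -0.1, "z": 0, "roll": 0, "claw": 18},
    {"x": 0.0, "y": 0, "z": 0, "roll": 0, "claw": 18},
    {"x": 0, "y": 0, "z": 0, "roll": 0, "claw": 18},
  ],
)

```text
time_s: 14.97
position: [0.5481, -0.1365, 0.3717]
orientation: [3.113, 0.38, 0.047]
force: [-0.2, 2.7, 2.1]
finger_gap: 0.0178
```

Call:
carry_out(
  rows=[
    {"x": 0, "y": 0, "z": 0, "roll": 0, "claw": 30},
    {"x": 0, "y": 0, "z": 0, "roll": 0, "claw": 40},
    {"x": 0, "y": 0, "z": 0.2, "roll": 0, "claw": 40},
    {"x": 0.0, "y": 0, "z": 0.6, "roll": 0, "claw": 40},
    {"x": 0, "y": 0, "z": 0.8, "roll": 0, "claw": 40},
  ],
)

```text
time_s: 15.38
position: [0.5455, -0.1416, 0.4317]
orientation: [3.111, 0.372, 0.023]
force: [0.5, -0.2, 0.4]
finger_gap: 0.0398
```

Call:
carry_out(
  rows=[
    {"x": 0, "y": 0, "z": 0.8, "roll": 0, "claw": 40},
    {"x": -0.3, "y": -0.6, "z": 0.6, "roll": 0, "claw": 40},
    {"x": -0.4, "y": -0.8, "z": 0.2, "roll": 0, "claw": 40},
    {"x": -0.4, "y": -0.8, "z": 0, "roll": 0, "claw": 40},
    {"x": -0.4, "y": -0.8, "z": 0, "roll": 0, "claw": 40},
  ],
)

```text
time_s: 15.8
position: [0.488, -0.2592, 0.5094]
orientation: [3.103, 0.393, 0.053]
force: [0.5, -0.2, 0.3]
finger_gap: 0.0399
```

Call:
carry_out(
  rows=[
    {"x": -0.4, "y": -0.8, "z": 0, "roll": 0, "claw": 40},
    {"x": -0.4, "y": -0.8, "z": 0, "roll": 0, "claw": 40},
    {"x": -0.2, "y": -0.4, "z": 0, "roll": 0, "claw": 40},
    {"x": 0, "y": 0, "z": 0, "roll": 0, "claw": 40},
    {"x": 0, "y": 0, "z": 0, "roll": 0, "claw": 40},
  ],
)

```text
time_s: 16.22
position: [0.4376, -0.3548, 0.514]
orientation: [3.093, 0.359, 0.05]
force: [-0.4, 1.2, 0.2]
finger_gap: 0.0398
```

```bash
python3 look.py s10
python3 - <<'E'
from h import *
p,d=capture("top");cv2.imwrite("pics/t10.png",cv2.resize(p[160:300,180:410,::-1],None,fx=3.4,fy=3.4))
P=pts("top",d)
a=np.radians(13.6);X=np.array([-np.sin(a),np.cos(a)]);Y=-np.array([np.cos(a),np.sin(a)]);T=np.array([.512,-.0163])
L=np.stack([(P[...,:2]-T)@X,(P[...,:2]-T)@Y],-1)
H=np.array([.5374,-.0918]);B=np.stack([(P[...,:2]-H)@X,(P[...,:2]-H)@Y],-1)
def st(k,n):
    if k.sum()>5: print(n,k.sum(),"x",np.percentile(B[k][:,0],[2,50,98]).round(4),"y",np.percentile(B[k][:,1],[2,50,98]).round(4),"z",np.percentile(P[k][:,2],[2,50,98]).round(4))
box=(abs(B[...,0]+.04)<.1)&(abs(B[...,1])<.1)
st(box&(P[...,2]>.205)&(P[...,2]<.23),"bar")
w=(p.min(-1)>70)&(abs(L[...,0])<.1)&(abs(L[...,1])<.12)&(P[...,2]<.06)
n,l,s,_=cv2.connectedComponentsWithStats(w.astype(np.uint8))
for i in range(1,n):
    if s[i,4]>20:
        k=l==i;print("white tray-frame",s[i,4],L[k].min(0).round(3),L[k].max(0).round(3),np.median(P[k][:,2]).round(4))
k=(abs(L[...,0]-.16)<.04)&(abs(L[...,1])<.12)&(P[...,2]>.06)&(P[...,2]<.13);
print("keeper tray x",np.percentile(L[k][:,0],[2,50,98]),"z",np.percentile(P[k][:,2],[5,50,99]))
E
```

```text
16.2667 [ 0.4376 -0.3547  0.514 ] [3.093 0.36  0.049] [-1.  -0.2  0.8]
tcp local x -0.2320606160183412
bar 121 [-0.04543489 -0.0513665 ] 0.20883170019622532
tilt est -0.007163886970041777
bar 293 x [-0.0515 -0.045  -0.0397] y [-0.073   0.0004  0.0718] z [0.208  0.215  0.2198]
white tray-frame 246 [-0.038 -0.066] [-0.002  0.046] 0.0228
white tray-frame 237 [-0.078 -0.059] [-0.049  0.05 ] 0.0231
white tray-frame 366 [ 0.005 -0.074] [0.036 0.038] 0.0228
keeper tray x [0.14705912 0.15956335 0.173088  ] z [0.06741835 0.07256347 0.11904046]
```

View pics/t10.png

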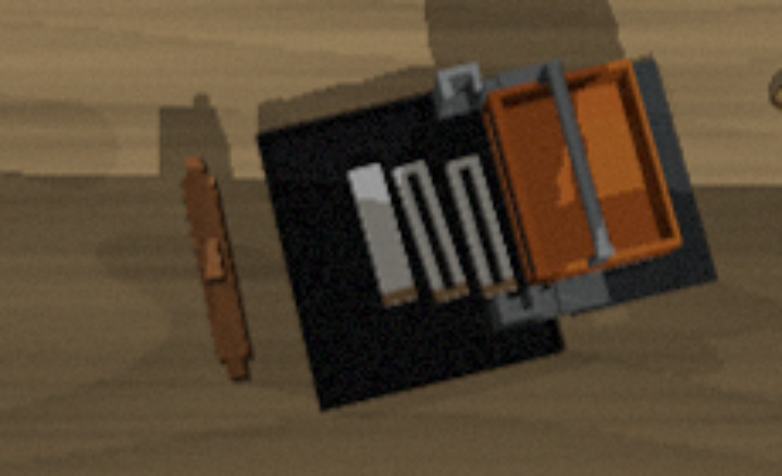

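View pics/s10.png

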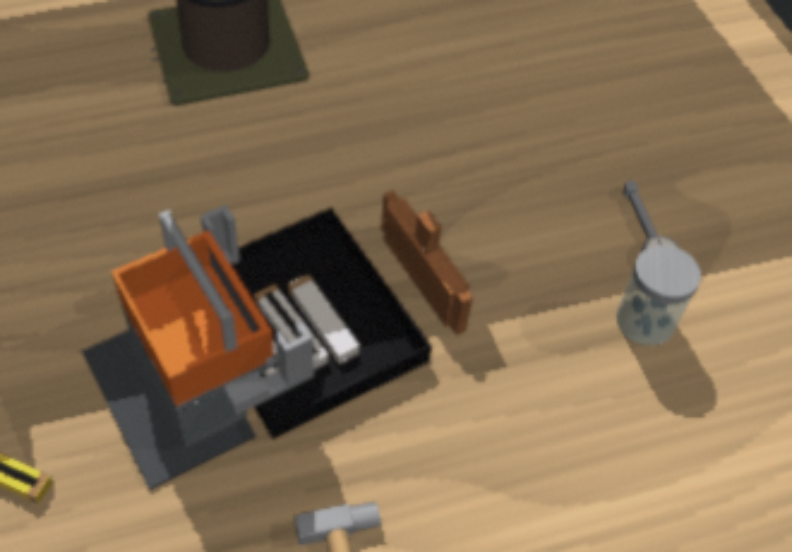

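```bash
python3 -c "
from bench import *
print(hand_in())"
```

```text
the job is handed in; nothing more can be done
None
```

I completed the task and handed it in at about 16 s of the 67 s allowed. No verdict came back.

**What I did:**
- I lifted the keeper by its tab straight out of its slots and stood it on the bare counter beyond the tray's far edge.
- I caged the handle bar loosely between the fingers and tipped the bin to an estimated 0.65 rad. All three refills slid out, and I pushed the bin back to its stop.

**Last checks, from the top and scene depth pictures:**
- **Refills:** all three lie flat in the tray, tops at about 23 mm. In the tray frame they span about -0.078 to +0.036 m in x and within ±0.075 m in y.
- **Bin:** the bar is back at its starting place, 45 mm behind the hinge line. The tilt estimate is -0.007 rad, which is zero within measuring error.
- **Keeper:** it stands upright with its top at about 119 mm (116 mm expected). Its centre is about 0.16 m from the tray centre, leaving roughly 40 mm clear of the tray edge.
- **Jar and gauge:** they look unmoved, but I did not measure them again.

**Weaker points:**
- I only saw the flap from above and judged it shut because nothing sticks out at the bin's front; I did not measure its angle.
- During tipping, the scene estimate of the tilt was confused by the raised rim. From then on I judged the tilt from the tool position and the pictures.
- Setting the keeper down briefly pressed it onto the counter with about 42 N at the wrist. The wrist limit is 120 N, and the 40 N limit applies to the arm and gripper body, which touched nothing that I could see.

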